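# Stamp the maker's mark on an earring card

## Robot

A 7-joint arm with a two-finger parallel gripper is mounted at the origin on the work surface. World frame = base frame: x ahead of the robot, y to its left, z up, the work surface at z = 0. Lengths are in m, angles in rad, forces in N, time in s.
With the tool pointing down it reaches from about 0.425 to 0.925 m from the base axis. Payload 6.8 kg.
Tool frame: the origin (TCP) lies on the front face of the gripper's body, between the roots of the fingers; the fingertips stand 73 mm ahead of it and the grasp point (between the pads) lies 54 mm ahead of it (env.nose_length is the distance from the TCP to the fingertips, in m); z points along the fingers, y is the line along which they close (so a half turn about z gives the same grasp; the last joint's range is limited). The gripper opens to 85 mm and grips with 20 to 120 N. Pads are 22 mm wide; open, the fingers measure 114 mm over their backs; the gripper's body (76 mm by 85 mm) begins 54 mm behind the grasp point. The pads swing forward as they close: fully open they stand 13 mm farther back than shut.
Start: joints at [1.22, 0.477, 0.022, 1.555, -0.011, 1.109, -0.083], TCP at [0.162, -0.655, 0.304] pointing down, gripper open.
Joint ranges: [-2.96, 2.96], [-0.34, 2.1], [-1.41, 1.46], [0.24, 2.44], [-1.37, 4.51], [0.17, 1.92], [-2.96, 2.96]. Speed limits (rad/s): [2.39, 2.39, 3.14, 3.14, 3.14, 3.14, 3.14].

## Interface

Orientations are given as a unit quaternion [w, x, y, z].
In Python, from cell import env, kin, camera, calibration, job gives the robot as it stands. The module is installed in compiled form; this text tells all that it offers. Calls block until the motion is done:
- env.reach(position, orientation): joint-space move of the TCP to a pose.
- env.movel(position, velocity=0.15, rot=None, stop_force=None): straight line of the TCP; rot=None keeps the orientation; velocity is the mean speed in m/s. With stop_force (N) it stops when the force on the tool has changed by that much, and returns True; else False.
- env.goto_joints(angles): joint-space move.
- env.grip(opening, f_grip=None): finger opening in m; f_grip is the grip in N (None keeps the last); returns when the fingers have stopped.
- env.dwell(seconds).
- kin.inverse_kinematics(position, orientation): joint angles nearest the present ones, or None.
- env.get_state(): the state.
- camera(name): name is "side" or "top" or "wrist"; returns (picture, depth): 400x640x3 uint8, blue, green, red; 400x640 float32, m along the optical axis (not along the pixel's ray), 0 where there is no reading.
- calibration(name): a dict with "fx", "fy", "cx", "cy" (pixels), "k1" (the pictures are not rectified: a ray, as slopes to the right and down, at radius r is drawn at 1 + k1 r^2 times it, then the intrinsics apply), "rvec" (rotation vector, rad) and "tvec" (3), from world to camera coordinates, as OpenCV has them. Camera axes: x right, y down, z forward; pixel columns grow to the right and rows downward; lengths in m; the calibration is good to about 2 mm. A picture is of the moment at which its call begins: read the wrist's pose just before it. calibration takes no time and is no camera call; for the wrist camera it gives the pose at the moment of the call.
A pose or a line that the arm cannot do raises env.PlanningError and nothing moves.
- job.job_done(): hands the job in; it is judged then, once.
The state is a dict: "time": time; "qpos": joint angles; "joint_velocities": joint speeds; "joint_torque": joint torques, N m; "tcp_pos": TCP position; "orientation": TCP orientation; "force": force on the tool from outside, world axes, zero at the start; "torque": the same for the moment, N m; "opening": finger opening in m; "gripper_force": force on a finger pad.
Only numpy, scipy, OpenCV 4.12 (cv2) and the standard library are available. Lean on these libraries where they do the work, as an engineer would, in place of code of your own. Each camera call takes 0.05 s, during which the arm holds its last target. There are 200 camera calls.

## Task

Take the self-inking stamp from its wooden rest tray, stand its base inside the printed outline on the top earring card, and press it squarely down to the end of its stroke - firmly but without crushing the cards - and hold it there for a second. Let it spring back without sliding, lift it straight off, and set it back upright in its tray, gently so that it does not print there. Stamp nothing else and leave the other things on the bench where they are.

Things in the scene. Friction and masses are not known exactly. Their poses are not given: they have to be found in the camera images.
- stamp: Base frame of the self-inking stamp: a grey rectangular skirt, 38 mm along its x, 60 mm along its y, 14 mm high, with two legs that run up into the black head. The whole stamp is 94 mm tall and weighs about 110 g. Origin: centre of the skirt's underside; z points up out of the head.
- stamp_grip (a point): Centre of the black head of the stamp, the part to hold: 72 mm above the underside of the skirt while the stamp is not pressed. The head measures 30 mm along x and 50 mm along y, from 50 to 94 mm above the underside; below it a 6 mm thick shoulder, 34 by 56 mm, from 44 to 50 mm. Axes as stamp.
- stamp_head (a joint): How far the head is pressed down into the base frame (m): 0 released, 0.008 at the stop, where the die prints. The return spring pushes back with about 4 N at the start of the stroke and 12 N at the stop, then the stop is hard; 13 to 18 N on the card makes a good print, and more than 22 N dents the cards. Touching down lightly (under 4 N) does not move the head; pressed more than half way (4 mm, 8 N) the die comes down and may leave ink.
- card_holder: Fixed plywood card holder lying on the mat: base 126 mm along x, 94 mm along y, 6 mm thick, with four L-shaped corner guides up to 26 mm high. It holds a part-used stack of cream earring cards, 108 mm along x by 76 mm along y. The top of the stack is anywhere from 11 to 27 mm above the holder's underside, depending on how many cards are left; it is not measured and must be felt. The stack does not give way. Origin: centre of the holder's underside.
- mark (a point): Point under the centre of the printed outline on the top card, 20 mm from the holder's centre towards its -x end, at the level of the holder's underside (not at the top of the cards). Axes as card_holder. The outline is a thin dark rectangle, 44 mm along x by 66 mm along y; the stamp's base belongs inside it, its x axis along the outline's x (either way round). The hanging hole is at the other, +x, end of the card.
- rest: The stamp's rest: a fixed shallow wooden tray, outside 102 mm along x by 96 mm along y by 12 mm high, inside 92 by 86 mm, floor 5 mm thick. The stamp stands upright on its floor at the start and at the end. Origin: centre of the tray's underside.
- pliers: Bystander: black-handled pliers lying flat, 130 mm long, 12 mm high, between the trays. Origin near the middle, underside.
- vial: Bystander: glitter vial standing, 16 mm across, 52 mm tall, between the trays. Origin: centre of its underside.
- resin_bottle: Bystander: black dropper bottle standing, 40 mm across, 122 mm tall, at the far edge of the mat. Origin: centre of its underside.
- vial_b: Bystander: vial standing left of the mat, 16 mm across, 52 mm tall. Origin: centre of its underside.
- pendant: Bystander: round pendant lying left of the mat, 34 mm across, 4 mm thick. Origin: centre of its underside.
- bead_jar: Bystander: jar right of the mat, 44 mm across, 48 mm tall. Origin: centre of its underside.
- tweezers: Bystander: steel tweezers lying right of the mat, 125 mm long. Origin near the middle, underside.
There are look-alikes about, which are no part of the job. What is shaped like the stamp but pink is not meant.

How it is judged:
On the way, in this order (a step that is already met when the one before it is completed fails the run):
1. the stamp stands square inside the outline and is held at the end of its stroke with 11 to 22 N on the card (value of joint stamp_head above 0.0072 m and contact force between stamp and card_holder between 11 and 22 N and horizontal distance between stamp and mark below 0.0045 m and angle between the x axis of stamp and the x axis of mark, either way round below 0.11 rad and angle between stamp's own z axis and vertical below 0.06 rad), for 0.6 s.
2. the stamp has sprung back and is lifted straight off the cards (value of joint stamp_head below 0.001 m and z of stamp in the frame of mark above 0.035 m and horizontal distance between stamp and mark below 0.02 m), for 0.05 s.
At the end, for the whole second after the job is handed in: The stamp, having printed inside the outline, stands upright (within 3 degrees) flat on the floor of its rest tray, sprung back (within 1 mm), released and at rest (z of stamp in the frame of rest between 0.002 and 0.008 m and horizontal distance between stamp and rest below 0.035 m and angle between stamp's own z axis and vertical below 0.05 rad and value of joint stamp_head below 0.001 m and linear speed of stamp below 0.01 m/s); the robot touches nothing.
It fails at once if the cards are crushed: more than 22 N between stamp and cards (contact force between stamp and card_holder above 22 N).
It fails at once if the stamp is pressed in more than half way (4 mm) away from the outline (centre more than 6 mm off) (value of joint stamp_head above 0.004 m and horizontal distance between stamp and mark above 0.006 m).
It fails at once if the base slides or rocks on the card while the stamp is pressed in 2 mm or more (faster than 15 mm/s, or tilted over 4.5 degrees) (value of joint stamp_head above 0.002 m and contact force between stamp and card_holder above 1 N and (linear speed of stamp above 0.015 m/s or angle between stamp's own z axis and vertical above 0.08 rad)).
It fails at once if the base rubs on the cards or holder away from the outline (centre more than 7 mm off) (contact force between stamp and card_holder above 0.5 N and horizontal distance between stamp and mark above 0.007 m).
It fails at once if another thing on the bench is moved more than 12 mm (distance of any of pliers, vial, resin_bottle, vial_b, pendant, bead_jar, tweezers from where it was at the start of the episode above 0.012 m).
It also fails if it takes over 64 s, if anything falls off the work surface, if the arm or the gripper's body presses on something with over 40 N, if the wrist force passes 120 N, or if a joint passes its speed limit or range.

## Working session

There is one attempt and no reset: what is moved stays moved. The work goes in short steps, each a Python script; the robot and the scene stay as the last script left them, time stands still between calls to the robot, and variables do not carry over. Pictures are saved under pics/ and viewed, at most 10 in all, crops included, and the job is handed in when it is done.

```bash
mkdir -p pics; cat > h.py <<'E'
import numpy as np, cv2
from cell import env, kin, camera, calibration, job
def ray(c,u,v):
    K=np.array([[c['fx'],0,c['cx']],[0,c['fy'],c['cy']],[0,0,1]],float)
    # k1 model
    xy=cv2.undistortPoints(np.array([[[u,v]]],float),K,np.array([c['k1'],0,0,0],float))[0,0]
    R=cv2.Rodrigues(np.array(c['rvec'],float))[0];t=np.array(c['tvec'],float).ravel()
    return -R.T@t, R.T@np.array([xy[0],xy[1],1.])
def onplane(c,u,v,z):
    o,d=ray(c,u,v); return o+d*(z-o[2])/d[2]
def atdepth(c,u,v,dep):
    o,d=ray(c,u,v); return o+d*dep
E
python3 - <<'E'
from h import *
for n in ["top","side"]:
    c=calibration(n); im,d=camera(n); cv2.imwrite(f"pics/{n}0.png",im); np.savez(f"{n}0.npz",im=im,d=d,c=c)
    print(n,c)
s=env.get_state();print(s['time'],s['orientation'],env.nose_length)
E
```

```text
top {'fx': 492.6539308201051, 'fy': 492.6539308201051, 'cx': 325.25819125108956, 'cy': 202.4282173309616, 'k1': 0.03884656321399951, 'rvec': array([ 2.19525598, -2.16656252,  0.07006739]), 'tvec': array([-0.00261408,  0.54563349,  1.3729605 ])}
side {'fx': 365.79207067718875, 'fy': 365.79207067718875, 'cx': 323.197300577512, 'cy': 198.27538895362602, 'k1': -0.038606778378838885, 'rvec': array([ 2.41604368, -0.310457  ,  0.11223155]), 'tvec': array([-0.53026565,  0.15279174,  0.8495536 ])}
0.1 [-8.16768642e-04  9.92637295e-01  1.21121872e-01 -1.57008959e-04] 0.0726
```

View pics/top0.png

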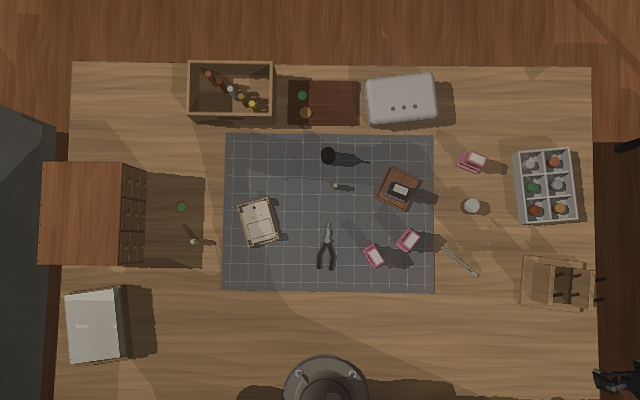

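View pics/side0.png

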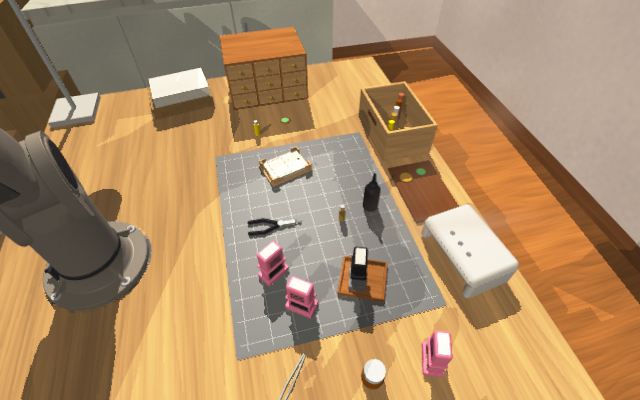

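Top view: candidates for the stamp are the black/grey one in the wooden tray (399,190) and pink ones at (408,240), (373,256), (472,160). The black one in the wooden tray is the one described. The card holder is at (258,221) and the pliers at (327,248). I'll check both in an enlarged crop.

```bash
python3 - <<'E'
from h import *
z=np.load("top0.npz",allow_pickle=True);im,d,c=z['im'],z['d'],z['c'].item()
a=cv2.resize(im[160:215,370:440],(560,440),interpolation=cv2.INTER_CUBIC);b=cv2.resize(im[190:250,230:290],(440,440),interpolation=cv2.INTER_CUBIC)
o=np.hstack([a,b]);cv2.imwrite("pics/crop.png",cv2.resize(o,(800,352)))
# stamp head: depth-based heights
v,u=np.mgrid[160:215,370:440]
P=np.array([atdepth(c,x,y,d[y,x]) for y,x in zip(v.ravel(),u.ravel())])
h=P[(P[:,2]>0.08)&(P[:,2]<.12)]
print(len(h),np.median(h,0),cv2.minAreaRect((h[:,:2]*1000).astype(np.float32)))
t=P[(P[:,2]>0.0095)&(P[:,2]<.02)]
print(len(t),cv2.minAreaRect((t[:,:2]*1000).astype(np.float32)),np.percentile(P[:,2],[5,20,50]))
v,u=np.mgrid[185:255,225:295]
P=np.array([atdepth(c,x,y,d[y,x]) for y,x in zip(v.ravel(),u.ravel())])
t=P[(P[:,2]>0.008)&(P[:,2]<.04)]
print(len(t),cv2.minAreaRect((t[:,:2]*1000).astype(np.float32)),np.percentile(t[:,2],[10,25,50,75,95]))
E
```

```text
229 [ 0.57512019 -0.19399196  0.10238877] ((576.6430053710938, -194.86363220214844), (49.81947326660156, 31.140913009643555), 68.26591491699219)
605 ((593.7647094726562, -220.41848754882812), (154.4971923828125, 190.60235595703125), 0.3894660770893097) [-0.00055434  0.00215966  0.00558652]
1560 ((495.861572265625, 191.01434326171875), (196.37030029296875, 197.0042266845703), 0.8260132670402527) [0.00917596 0.0137333  0.02026782 0.02291042 0.02759931]
```

View pics/crop.png

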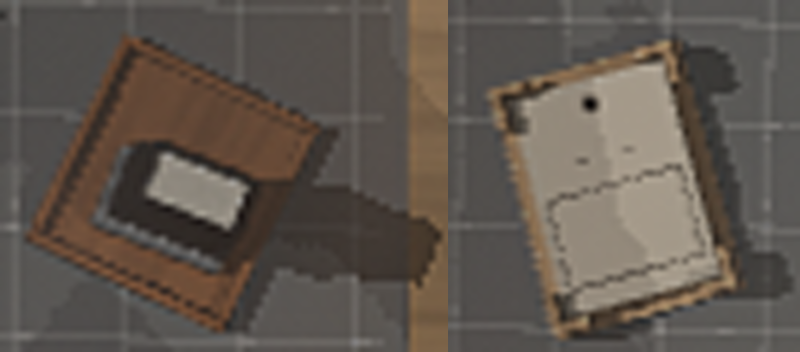

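The crop confirms it: a black head with a grey skirt in the wooden tray is the stamp. The card outline is centred near (255,229) in the top view, with the hanging hole at the far end (+x). Next I'll check reachability and take wrist looks over both places.

```bash
cat >> h.py <<'E'
def quat(yaw_y):  # tool down, tool y axis at heading yaw_y
    t=(yaw_y+np.pi/2)/2; return np.array([0,np.cos(t),np.sin(t),0])
E
python3 - <<'E'
from h import *
z=np.load("top0.npz",allow_pickle=True);c=z['c'].item()
# outline centre in full pixels from crop
u=230+(630-448)*60/352; v=190+230*60/352
m=onplane(c,u,v,0.02); hole=onplane(c,230+(590-448)*60/352,190+103*60/352,.02)
print("mark",m,"hole",hole,"yaw",np.arctan2(*(hole-m)[[1,0]])*57.3)
yc=np.deg2rad(17); ys=np.deg2rad(68.27-90)
for k in (0,np.pi):
  for p,y in (((.577,-.195,.28),ys),((m[0],m[1],.28),yc),((.577,-.195,.13),ys),((m[0],m[1],.15),yc)):
    q=kin.inverse_kinematics(list(p),quat(y+k)); print(k,None if q is None else np.round(q,2))
E
```

```text
mark [0.46768481 0.18439687 0.02      ] hole [0.52848612 0.20505979 0.02      ] yaw 18.77136906497771
0 [ 0.57  0.43 -0.45  1.72  0.21  1.04 -0.34]
0 [ 0.39  0.42 -1.09  1.93  0.43  1.05 -0.6 ]
0 [ 0.54  0.61 -0.42  1.83  0.34  0.77 -0.44]
0 [ 0.36  0.7  -1.12  2.04  0.8   0.94 -0.91]
3.141592653589793 [-0.58  0.75  1.27  1.79 -0.78  1.21 -2.59]
3.141592653589793 [ 0.44  0.46 -1.17  1.93  0.48  1.07  2.5 ]
3.141592653589793 [-0.55  1.06  1.26  1.9  -1.14  1.15 -2.34]
3.141592653589793 [ 0.39  0.74 -1.19  2.04  0.85  0.98  2.19]
```

```bash
python3 - <<'E'
from h import *
for n,p,y in (("wc",(.455,.18,.28),np.deg2rad(18)),("ws",(.575,-.195,.29),np.deg2rad(-21.7))):
    env.reach(list(p),quat(y)); env.dwell(.3)
    c=calibration("wrist"); im,d=camera("wrist"); cv2.imwrite(f"pics/{n}.png",im); np.savez(f"{n}.npz",im=im,d=d,c=c)
    s=env.get_state();print(n,s['time'],s['tcp_pos'],ray(c,320,200))
E
```

```text
wc 3.55 [0.45506657 0.17988031 0.27998776] (array([0.43078439, 0.25377498, 0.35007887]), array([ 0.07745469, -0.28373543, -0.9559113 ]))
ws 5.3667 [ 0.57507612 -0.1944096   0.29008089] (array([ 0.60315045, -0.12188647,  0.36022514]), array([-0.1210074 , -0.2680537 , -0.95591624]))
```

View pics/wc.png

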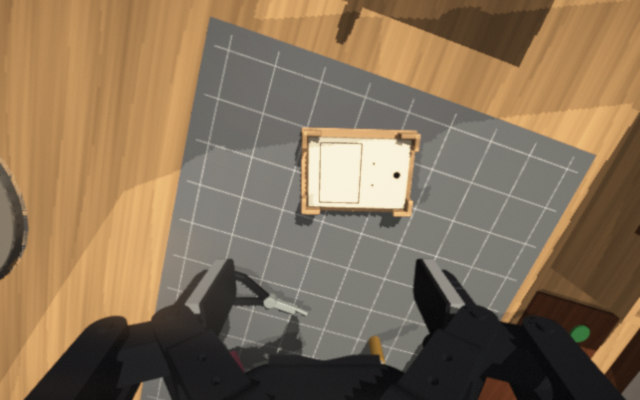

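View pics/ws.png

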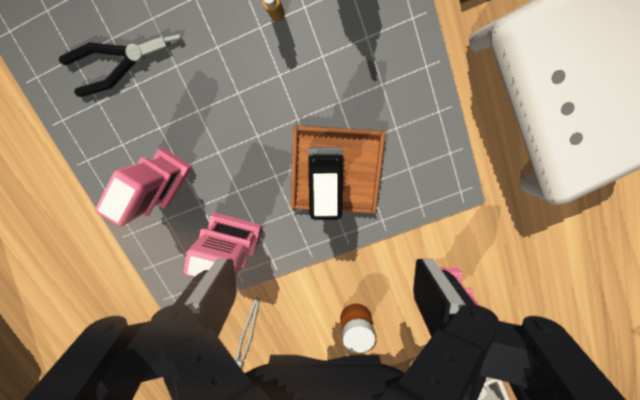

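Card view: outline corners are about (319,141), (362,143), (360,203) and (319,202), with the hole at (397,175). Stamp view: head top is about (311–342,165–218) and the tray spans (293–385,126–215). I'll measure these now.

```bash
python3 - <<'E'
from h import *
def cloud(z,v0,v1,u0,u1):
    d,c=z['d'],z['c'].item()
    v,u=np.mgrid[v0:v1,u0:u1]; 
    return np.array([atdepth(c,x,y,d[y,x]) for y,x in zip(v.ravel(),u.ravel())])
z=np.load("wc.npz",allow_pickle=True);c=z['c'].item();im=z['im']
P=cloud(z,140,204,320,405); zc=np.median(P[:,2]);print("card top z",zc, "mat",np.median(cloud(z,240,260,300,400)[:,2]))
g=cv2.cvtColor(im,cv2.COLOR_BGR2GRAY).astype(int)
sub=g[128:215,300:418].astype(np.uint8)
bl=cv2.adaptiveThreshold(sub,255,cv2.ADAPTIVE_THRESH_MEAN_C,cv2.THRESH_BINARY_INV,9,12)
cs,hi=cv2.findContours(bl,cv2.RETR_CCOMP,cv2.CHAIN_APPROX_NONE)
for i,k in enumerate(cs):
    if cv2.contourArea(k)>1200:
        w=np.array([onplane(c,p[0][0]+300,p[0][1]+128,zc)[:2] for p in k])
        r=cv2.minAreaRect((w*1000).astype(np.float32)); pr=cv2.minAreaRect(k); print(hi[0][i][3],np.round(r[0],1),np.round(r[1],1),round(r[2],2),pr[0])
ho=onplane(c,397,175,zc);print("hole",ho)
z=np.load("ws.npz",allow_pickle=True);c=z['c'].item()
P=cloud(z,120,225,285,395)
h=P[(P[:,2]>.094)&(P[:,2]<.11)]; print("head",len(h),np.median(h[:,2]),cv2.minAreaRect((h[:,:2]*1000).astype(np.float32)))
hsv=cv2.cvtColor(z['im'],cv2.COLOR_BGR2HSV)[115:225,280:395]
m=cv2.inRange(hsv,(3,90,40),(20,255,255)); k=max(cv2.findContours(m,cv2.RETR_EXTERNAL,cv2.CHAIN_APPROX_NONE)[0],key=cv2.contourArea)
w=np.array([onplane(c,p[0][0]+280,p[0][1]+115,.013)[:2] for p in k]);print("tray",cv2.minAreaRect((w*1000).astype(np.float32)))
k=cv2.inRange(hsv,(0,0,200),(180,60,255)); y,x=np.nonzero(k); print("label",onplane(c,x.mean()+280,y.mean()+115,.1))
E
```

```text
card top z 0.019954399976507053 mat 0.0020378650944802013
-1 [468.7 191.6] [45.8 67.9] 16.49 (39.94110107421875, 44.09041213989258)
11 [468.7 191.4] [44.4 66.4] 16.65 (40.034332275390625, 44.489418029785156)
hole [0.52883494 0.20899757 0.0199544 ]
head 1823 0.10100076574550032 ((576.6530151367188, -191.38958740234375), (49.936248779296875, 29.919357299804688), 68.90835571289062)
tray ((589.1636352539062, -193.85458374023438), (97.23576354980469, 102.4030532836914), 64.8632583618164)
label [ 0.57628609 -0.19157269  0.1       ]
```

```bash
python3 - <<'E'
from h import *
q=quat(np.deg2rad(-21.1))
env.reach([.5766,-.1914,.2],q); env.movel([.5766,-.1914,.1345],.06)
f0=np.array(env.get_state()['force'])
env.grip(.02,60); s=env.get_state();print(s['time'],s['tcp_pos'],s['opening'],s['gripper_force'],s['force']-f0,s['torque'])
env.movel([.5766,-.1914,.24],.1);env.dwell(.2); s=env.get_state();print(s['time'],s['opening'],s['force']-f0,s['torque'])
c=calibration("wrist"); im,d=camera("wrist"); cv2.imwrite("pics/held.png",im); np.savez("held.npz",im=im,d=d,c=c)
E
```

```text
7.6083 [ 0.57666002 -0.19141931  0.13470634] 0.029209636611237003 62.50154972076416 [-0.44724095 -0.67343842  3.57233949] [0.0153457  0.1970123  0.01923495]
9.0167 0.029244336892257125 [-0.91119616  0.02120922  0.14047734] [-0.02548986 -0.09614167 -0.01629662]
```

View pics/held.png

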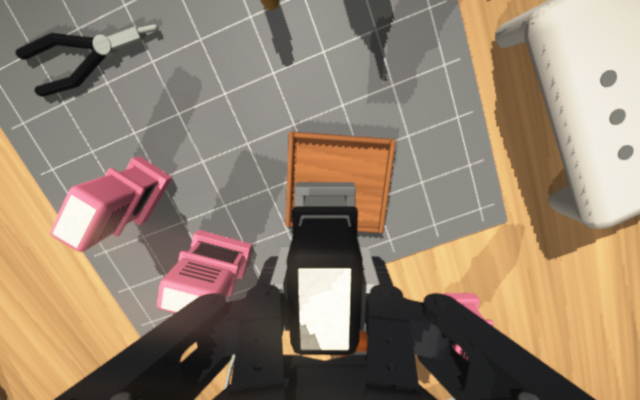

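The stamp is held: head top with label is about (290–358,207–352), grey skirt front edge is at (297–355,185). Now I'll measure its offset and tilt in the hand.

```bash
cat >> h.py <<'E'
def held(im,d,c,tcp,yaw,vr=(175,356),ur=(280,370)):
    v,u=np.mgrid[vr[0]:vr[1],ur[0]:ur[1]]
    P=np.array([atdepth(c,x,y,d[y,x]) for y,x in zip(v.ravel(),u.ravel())])
    tx=np.array([np.cos(yaw+np.pi/2),np.sin(yaw+np.pi/2)]);ty=np.array([np.cos(yaw),np.sin(yaw)])
    Q=np.c_[(P[:,:2]-tcp[:2])@tx,(P[:,:2]-tcp[:2])@ty,P[:,2]-tcp[2]]*1000
    L=im[v.ravel(),u.ravel()].min(1)
    return Q,L
E
python3 - <<'E'
from h import *
z=np.load("held.npz",allow_pickle=True);c=z['c'].item()
s=env.get_state();tcp=np.array(s['tcp_pos'])
Q,L=held(z['im'],z['d'],c,tcp,np.deg2rad(-21.1))
lab=Q[(L>150)&(Q[:,2]>-50)]
r=cv2.minAreaRect(lab[:,:2].astype(np.float32));A=np.c_[lab[:,:2],np.ones(len(lab))];k=np.linalg.lstsq(A,lab[:,2],rcond=None)[0]
print("label",len(lab),r,"plane",k)
t=Q[(Q[:,2]>-38)&(Q[:,2]<-26)&(abs(Q[:,1])<16)]
print("top",cv2.minAreaRect(t[:,:2].astype(np.float32)),t.min(0),t.max(0))
for a,b in ((-122,-104),(-84,-74)):
    t=Q[(Q[:,2]>a)&(Q[:,2]<b)]; 
    if len(t): print(a,len(t),np.percentile(t,[1,50,99],axis=0).round(1).tolist())
E
```

```text
label 4146 ((26.932029724121094, 3.9367237091064453), (94.46126556396484, 37.11967468261719), 16.371803283691406) plane [ 2.06097715e-01  2.14061608e-02 -3.36109214e+01]
top ((0.5610084533691406, 0.004771232604980469), (31.978939056396484, 49.74998092651367), 89.96479797363281) [-24.31736674 -15.97877954 -37.9977602 ] [ 25.43856273  15.99866084 -26.21910828]
-122 1098 [[17.7, -18.9, -121.6], [26.0, -0.3, -113.9], [30.0, 18.4, -104.8]]
-84 879 [[15.4, -17.3, -81.7], [25.6, -0.3, -78.1], [28.0, 16.3, -74.4]]
```

```bash
python3 - <<'E'
from h import *
q=quat(np.deg2rad(16.6))
env.movel([.5766,-.1914,.27],.1); env.reach([.4687,.1915,.25],q); env.movel([.4687,.1915,.165],.08);env.dwell(.3)
s=env.get_state();tcp=np.array(s['tcp_pos']);print(s['time'],tcp,s['orientation'],q,s['force'])
c=calibration("wrist"); im,d=camera("wrist"); cv2.imwrite("pics/over.png",im[120:360,200:460].repeat(2,0).repeat(2,1)); np.savez("over.npz",im=im,d=d,c=c)
Q,L=held(im,d,c,tcp,np.deg2rad(16.6))
t=Q[(Q[:,2]>-122)&(Q[:,2]<-104)];print(len(t),np.percentile(t,[1,50,99],axis=0).round(1).tolist())
E
```

```text
12.5083 [0.46881779 0.19148242 0.16521129] [1.52352329e-04 5.97685504e-01 8.01730625e-01 1.38901770e-04] [0.         0.59762515 0.80177564 0.        ] [-0.02007683  0.29331114 -1.25353819]
1098 [[18.1, -18.4, -121.4], [26.3, 0.2, -113.7], [30.4, 18.8, -104.9]]
```

View pics/over.png

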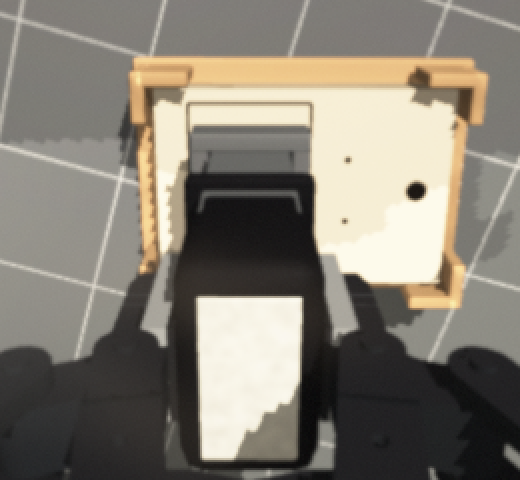

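The outline's far edge shows at crop (188,103)–(312,104), with the skirt (190–312,128–150) centred below it. A numeric check follows.

```bash
python3 - <<'E'
from h import *
z=np.load("over.npz",allow_pickle=True);c=z['c'].item();tcp=np.array([.46882,.19148]);y=np.deg2rad(16.6)
for u,v in ((188,103),(312,104),(189,125),(312,130)):
    p=onplane(c,u/2+200,v/2+120,.02)[:2]-tcp; print(np.round(1000*np.array([-np.sin(y)*p[0]+np.cos(y)*p[1],np.cos(y)*p[0]+np.sin(y)*p[1]]),1))
E
```

```text
[ 32.8 -21.7]
[32.4 22.3]
[ 24.8 -21.6]
[22.9 22.6]
```

```bash
python3 - <<'E'
from h import *
x,y=.4687,.1915
env.grip(.02,90); env.dwell(.2)
f0=np.mean([env.get_state()['force'] for _ in range(3)],axis=0)
F=lambda:np.array(env.get_state()['force'])-f0
hit=env.movel([x,y,.140],.008,stop_force=2.0); env.dwell(.1)
s=env.get_state();p=np.array(s['tcp_pos']);print(hit,s['time'],p,F(),s['torque'])
z=p[2]; z0=z; f=F()[2]; log=[]
while z>z0-.014:
    step=.0005 if f<11 and z0-z<.0065 else .00012
    z-=step; env.movel([x,y,z],.006); env.dwell(.05 if step>.0002 else .08)
    f=F()[2]; log.append((round(1000*(z0-z),2),round(1000*(z0-env.get_state()['tcp_pos'][2]),2),round(f,1)))
    if f>14.3: break
for _ in range(4): env.dwell(.3); print(F(),env.get_state()['time'])
print(log)
E
```

```text
True 15.0833 [0.46879147 0.19148593 0.14727509] [0.76102191 0.33502325 5.45932627] [ 0.04747958 -0.11748672  0.05064316]
[-1.14909561 -2.17928344 14.03180304] 25.6167
[-0.63977032 -1.83046585 14.33956702] 25.9167
[-0.0531857  -1.49864444 14.01251388] 26.2167
[-0.51222313 -1.52124674 13.9957383 ] 26.5167
[(np.float64(0.5), np.float64(0.37), np.float64(6.4)), (np.float64(1.0), np.float64(0.95), np.float64(5.7)), (np.float64(1.5), np.float64(1.4), np.float64(6.1)), (np.float64(2.0), np.float64(1.88), np.float64(7.4)), (np.float64(2.5), np.float64(2.33), np.float64(6.9)), (np.float64(3.0), np.float64(2.82), np.float64(7.7)), (np.float64(3.5), np.float64(3.23), np.float64(8.9)), (np.float64(4.0), np.float64(3.73), np.float64(9.8)), (np.float64(4.5), np.float64(4.19), np.float64(9.1)), (np.float64(5.0), np.float64(4.64), np.float64(10.1)), (np.float64(5.5), np.float64(5.12), np.float64(10.1)), (np.float64(6.0), np.float64(5.58), np.float64(9.9)), (np.float64(6.5), np.float64(6.03), np.float64(10.6)), (np.float64(6.62), np.float64(6.15), np.float64(11.0)), (np.float64(6.74), np.float64(6.26
[... 269 characters left out ...]
at64(6.81), np.float64(11.8)), (np.float64(7.46), np.float64(6.94), np.float64(11.7)), (np.float64(7.58), np.float64(7.05), np.float64(12.6)), (np.float64(7.7), np.float64(7.16), np.float64(12.2)), (np.float64(7.82), np.float64(7.28), np.float64(11.9)), (np.float64(7.94), np.float64(7.38), np.float64(11.8)), (np.float64(8.06), np.float64(7.48), np.float64(13.2)), (np.float64(8.18), np.float64(7.59), np.float64(12.5)), (np.float64(8.3), np.float64(7.72), np.float64(12.2)), (np.float64(8.42), np.float64(7.85), np.float64(12.5)), (np.float64(8.54), np.float64(7.95), np.float64(12.8)), (np.float64(8.66), np.float64(8.05), np.float64(13.8)), (np.float64(8.78), np.float64(8.06), np.float64(14.6))]
```

```bash
python3 - <<'E'
from h import *
x,y=.4687,.1915
fb=env.get_state()['force'][2]-14.0
z=.14727509-.00878
for i in range(6):
    z-=.00012; env.movel([x,y,z],.006); env.dwell(.1); s=env.get_state(); f=np.mean([env.get_state()['force'][2]]) -fb; print(round(f,1),np.round(s['tcp_pos'],5))
    if f>15.6: break
for _ in range(5): env.dwell(.25); print(env.get_state()['force'][2]-fb)
im,d=camera("wrist");c=calibration("wrist"); s=env.get_state()
Q,L=held(im,d,c,np.array(s['tcp_pos']),np.deg2rad(16.6))
for a,b in ((-122,-100),(-84,-74)):
    t=Q[(Q[:,2]>a)&(Q[:,2]<b)]; print(len(t),np.percentile(t,[1,50,99],axis=0).round(1).tolist())
np.savez("press.npz",im=im,d=d,c=c); print(z,s['time'])
E
```

```text
15.3 [0.46886 0.19168 0.13915]
16.9 [0.46888 0.19169 0.13913]
16.52015008507738
16.444641516637496
15.43476825528051
15.442106014739005
16.271769611626723
3605 [[-12.0, -29.6, -120.9], [25.9, -0.6, -119.1], [35.8, 29.0, -101.8]]
888 [[16.0, -17.0, -82.2], [25.7, -0.0, -78.0], [28.2, 16.6, -74.4]]
0.13825508999999997 28.5167
```

```bash
python3 - <<'E'
from h import *
x,y=.4687,.1915
env.movel([x,y,.150],.008); env.movel([x,y,.205],.05); env.dwell(.15); env.movel([x,y,.25],.1)
env.reach([.5766,-.1914,.24],quat(np.deg2rad(-21.1))); env.movel([.5766,-.1914,.142],.08); env.dwell(.2)
s=env.get_state();print(s['time'],s['tcp_pos'],s['force'],s['opening'])
c=calibration("wrist");im,d=camera("wrist")
cv2.imwrite("pics/back.png",im)
Q,L=held(im,d,c,np.array(s['tcp_pos']),np.deg2rad(-21.1))
t=Q[(Q[:,2]>-122)&(Q[:,2]<-104)];print(len(t),np.percentile(t,[1,50,99],axis=0).round(1).tolist())
hit=env.movel([.5766,-.1914,.1325],.008,stop_force=1.5); env.dwell(.1)
s=env.get_state();print(hit,s['time'],s['tcp_pos'],s['force'])
E
```

```text
35.1833 [ 0.57675474 -0.19148225  0.14238442] [-1.02354454 -0.33710662 -1.56861444] 0.029094903005895466
1089 [[17.8, -18.6, -121.3], [26.0, -0.0, -113.8], [30.0, 18.6, -104.5]]
True 36.1917 [ 0.57656632 -0.19144732  0.13446217] [0.77793202 0.00932788 4.27960442]
```

```bash
python3 - <<'E'
from h import *
env.grip(.036,20); env.grip(.085); env.dwell(.2)
env.movel([.5766,-.1914,.29],.08); env.dwell(.3)
s=env.get_state();c=calibration("wrist");im,d=camera("wrist");cv2.imwrite("pics/end.png",im)
v,u=np.mgrid[120:225,285:395]
P=np.array([atdepth(c,a,b,d[b,a]) for b,a in zip(v.ravel(),u.ravel())])
h=P[(P[:,2]>.094)&(P[:,2]<.11)]; print(s['time'],len(h),np.median(h[:,2]),cv2.minAreaRect((h[:,:2]*1000).astype(np.float32)))
E
```

```text
39.575 1777 0.10107511027171845 ((576.9664916992188, -190.78932189941406), (48.605690002441406, 29.438730239868164), 68.03530883789062)
```

View pics/end.png

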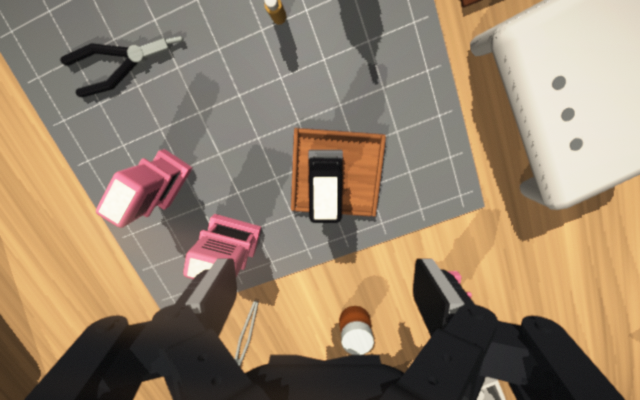

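The stamp stands upright in its tray (head at 311–342,165–220), head top at 0.101 m as at the start. Everything else in view is where it was.

```bash
python3 -c "
from h import *
print(job.job_done())"
```

```text
the job is handed in; nothing more can be done
None
```

I stamped the top card inside its outline, holding about 14–17 N at the end of the stroke for over a second, stood the stamp back upright in its tray, and handed the job in at about 40 s; no verdict came back.

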